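# Rolling pins back in their cradles

## Task

The pastry is rolled out, so put the three rolling pins away: lift each one off the glass board and lay it in its own cradle, the one whose two saddles just take its barrel between them, with both handles down in the Vs so that it cannot roll. Leave all three at rest, and leave the wooden spoon and the shaker where they are.

Things in the scene. Friction and masses are not known exactly. Their poses are not given: they have to be found in the camera images.
- pin_short: the short rolling pin, pale wood: barrel 84 mm long, 34 mm thick; at each end a handle (neck 20 mm thick, 30 mm long, then a knob 26 mm thick, 16 mm long), 176 mm over all, 100 g more or less. Origin: centre of the barrel on its axis; local y runs along the pin, both ends alike. It rolls freely. It starts lying on a glass board whose top is 7 mm above the worktop.
- pin_middle: the middle rolling pin, pale wood: barrel 116 mm long, 40 mm thick; at each end a handle (neck 20 mm thick, 30 mm long, then a knob 26 mm thick, 16 mm long), 208 mm over all, 140 g more or less. Origin: centre of the barrel on its axis; local y runs along the pin, both ends alike. It rolls freely. It starts lying on a glass board whose top is 7 mm above the worktop.
- pin_long: the long rolling pin, pale wood: barrel 148 mm long, 46 mm thick; at each end a handle (neck 20 mm thick, 30 mm long, then a knob 26 mm thick, 16 mm long), 240 mm over all, 210 g more or less. Origin: centre of the barrel on its axis; local y runs along the pin, both ends alike. It rolls freely. It starts lying on a glass board whose top is 7 mm above the worktop.
- cradle_short: fixed brown wooden cradle of the short pin: two saddles (60 mm wide in x, 12 thick, 56 high) 102 mm apart inside along y; each has a 90 degree V in its top, mouth 40 mm, bottom 36 mm up. The barrel drops between the saddles with up to 9 mm play at each end, the necks lie in the Vs. Origin: midway between the saddles at worktop level. Seated pin: along local y at x = 0, its axis 50 mm up.
- cradle_middle: fixed brown wooden cradle of the middle pin: two saddles (60 mm wide in x, 12 thick, 56 high) 134 mm apart inside along y; each has a 90 degree V in its top, mouth 40 mm, bottom 36 mm up. The barrel drops between the saddles with up to 9 mm play at each end, the necks lie in the Vs. Origin: midway between the saddles at worktop level. Seated pin: along local y at x = 0, its axis 50 mm up.
- cradle_long: fixed brown wooden cradle of the long pin: two saddles (60 mm wide in x, 12 thick, 56 high) 166 mm apart inside along y; each has a 90 degree V in its top, mouth 40 mm, bottom 36 mm up. The barrel drops between the saddles with up to 9 mm play at each end, the necks lie in the Vs. Origin: midway between the saddles at worktop level. Seated pin: along local y at x = 0, its axis 50 mm up.
- wooden_spoon: a pale wooden cooking spoon, 220 mm long, lying on the left; not to be moved. Origin: under its middle, local x along it.
- salt_shaker: a shaker with a pale cap, 44 mm thick, 90 mm high, standing on the left; not to be moved. Origin: centre of its underside.

How it is judged:
At the end, for the whole second after the job is handed in: Each of the three rolling pins lies in the cradle of its own length, both necks in the Vs: axis within 6 mm of the cradle's middle line and at 50 mm +/- 5 mm height, centre within 12 mm of the cradle's middle along it, in line within 0.08 rad, and not moving (under 0.02 m/s and 0.3 rad/s) (x of pin_short in the frame of cradle_short between -0.006 and 0.006 m and y of pin_short in the frame of cradle_short between -0.012 and 0.012 m and z of pin_short in the frame of cradle_short between 0.045 and 0.055 m and angle between the y axis of pin_short and the y axis of cradle_short, either way round below 0.08 rad and linear speed of each of pin_short, pin_middle, pin_long below 0.02 m/s and angular speed of each of pin_short, pin_middle, pin_long below 0.3 rad/s and x of pin_middle in the frame of cradle_middle between -0.006 and 0.006 m and y of pin_middle in the frame of cradle_middle between -0.012 and 0.012 m and z of pin_middle in the frame of cradle_middle between 0.045 and 0.055 m and angle between the y axis of pin_middle and the y axis of cradle_middle, either way round below 0.08 rad and x of pin_long in the frame of cradle_long between -0.006 and 0.006 m and y of pin_long in the frame of cradle_long between -0.012 and 0.012 m and z of pin_long in the frame of cradle_long between 0.045 and 0.055 m and angle between the y axis of pin_long and the y axis of cradle_long, either way round below 0.08 rad); the robot touches nothing.
It fails at once if the wooden spoon is shifted by more than 30 mm (distance of wooden_spoon from where it was at the start of the episode above 0.03 m).
It fails at once if the salt shaker is shifted by more than 30 mm or tipped over (distance of salt_shaker from where it was at the start of the episode above 0.03 m or angle between salt_shaker's own z axis and vertical above 0.6 rad).
It also fails if it takes over 88 s, if anything falls off the work surface, if the arm or the gripper's body presses on something with over 40 N, if the wrist force passes 120 N, or if a joint passes its speed limit or range.

## Robot

A 6-joint arm with a two-finger parallel gripper is mounted at the origin on a cart in front of the work surface, level with it; the furniture and walls round the work are solid. World frame = base frame: x ahead of the robot, y to its left, z up, the work surface at z = 0. Lengths are in m, angles in rad, forces in N, time in s.
With the tool pointing down it reaches from about 0.35 to 0.875 m from the base axis. Payload 4.2 kg.
Tool frame: the origin (TCP) lies at the centre of the arm's flange, where the gripper is bolted on; the fingertips stand 182 mm ahead of it and the grasp point (between the pads) lies 164 mm ahead of it (bot.tips_ahead is the distance from the TCP to the fingertips, in m); z points along the fingers, y is the line along which they close (so a half turn about z gives the same grasp; the last joint's range is limited). The gripper opens to 87 mm and grips with 3 to 60 N. Pads are 19 mm wide; open, the fingers measure 117 mm over their backs; the gripper's body (75 mm by 190 mm) begins 51 mm behind the grasp point.
Start: joints at [1.428, 0.385, 0.008, 0, -1.194, -0.259], TCP at [0.244, 0.575, 0.405] pointing down, gripper open.
Joint ranges: [-3.14, 3.14], [-1.21, 2.06], [-1.07, 1.41], [-3.16, 2.05], [-2.99, -0.16], [-3.1, 3.1]. Speed limits (rad/s): [2.79, 2.79, 3.14, 3.14, 3.14, 3.14].

## Interface

Orientations are given as a 3x3 rotation matrix whose columns are the frame's x, y, z axes.
In Python, from rig import bot, imaging gives the robot as it stands.
- The arm moves only by the shell command python3 -m creep 'ROWS' [OPENING] [FORCE]. ROWS is JSON, a list of rows, each an object of numbers: "tx", "ty", "tz": the shift along the tool's x, y, z scaled (see below); "wx", "wy", "wz": the turn, a rotation vector about the tool's x, y, z scaled (see below). A call has 1 to 8 rows; each row shifts and turns the commanded pose from where the row before left it, along the tool's axes as they then stand; what a row does not reach is not made up. The controller multiplies each number of a shift by 25 cm and each number of a turn by 90 degrees. A row lasts 1/8 s, in which the tool goes at most 62.5 mm and 10.7 degrees, less where a joint would pass 70% of its speed; a pose out of reach is approached as far as the arm can. A call with a number of a shift or a turn outside -1 to 1 is refused whole. A call with a gripper value outside its range is refused whole. OPENING is the opening, from 0 (shut) to 1 (fully open), set as the call begins (- or left out, the last holds). The fingers move at their own pace and stop on an object; FORCE is the grip in N (left out, the last holds). Time passes only in rows, so rows that do not move let the fingers close. It gives the time, the measured TCP pose, the force, the opening and the grip force at its end, in the units of the state.
- bot.get_state(): the state, without advancing time (a new reading comes with each control period).
- imaging.camera(name): name is "side" or "top" or "wrist"; returns the picture (420x560x3 uint8, red, green, blue); there is no depth.
- imaging.calibration(name): a dict with "fx", "fy", "cx", "cy" (pixels), "R" (3x3) and "t" (3): a world point X has camera coordinates R X + t. Camera axes: x right, y down, z forward; pixel columns grow to the right and rows downward; lengths in m; the calibration is good to about 2 mm. A picture is of the moment at which its call begins: read the wrist's pose just before it. calibration takes no time and is no camera call; for the wrist camera it gives the pose at the moment of the call.
- bot.hand_in(): hands the job in; it is judged then, once.
Trained networks look in the newest picture that a camera, given by its name, has taken for a name from the list of things; names that differ only in an ending like _2 or _b are one class to them, and where a whole thing is asked for, a point or a joint stands for the part that bears it (a point fixed in the world has none). Each returns a list of dicts, best first, with "confidence" (0 to 1); they miss things now and then, are a little off and sometimes report something else, mostly with a low value. They report only what shows in the picture. A call takes as long as a camera call.
- imaging.silhouettes(camera, thing): "region" (420x560 bool, what is visible of it) and "rect" ([left, top, right, bottom] in pixels, round what is visible of it).
The state is a dict: "time_s": time; "q": joint angles; "qvel": joint speeds; "joint_torque": joint torques, N m; "position": TCP position; "tcp_rot": TCP orientation; "force": force on the tool from outside, world axes, zero at the start; "moment": the same for the moment, N m; "opening": finger opening in m; "grasp_force": force on a finger pad.
Only numpy, scipy, OpenCV 4.12 (cv2) and the standard library are available. Lean on these libraries where they do the work, as an engineer would, in place of code of your own. Each camera call takes 0.05 s, during which the arm holds its last target. There are 200 camera calls.

## Working session

There is one attempt and no reset: what is moved stays moved. The work goes in short steps, Python scripts to look and compute and a shell command to move; the robot and the scene stay as the last step left them, time stands still between calls to the robot, and variables do not carry over. Pictures are saved under pics/ and viewed, at most 14 in all, crops included, and the job is handed in when it is done.

```bash
ls; mkdir -p pics
python3 - <<'E'
from rig import bot, imaging
import cv2
s=bot.get_state()
print({k:s[k] for k in ("time_s","position","tcp_rot","opening")})
for c in("top","side"):
    cv2.imwrite(f"pics/{c}0.png",imaging.camera(c)[:,:,::-1])
    k=imaging.calibration(c); print(c,k)
E
```

```text
pics
{'time_s': 0.0, 'position': array([0.24431879, 0.5750636 , 0.40363677]), 'tcp_rot': array([[ 9.20293139e-01, -3.91228766e-01, -7.68050089e-04],
       [-3.91229509e-01, -9.20290863e-01, -2.04898886e-03],
       [ 9.47939045e-05,  2.18615425e-03, -9.99997606e-01]]), 'opening': 0.0871829669884014}
top {'fx': 394.44367139333076, 'fy': 394.44367139333076, 'cx': 276.18189009883525, 'cy': 206.88475387277796, 'R': array([[-0.03119326, -0.99950158,  0.00485457],
       [-0.97737693,  0.02948553, -0.20943958],
       [ 0.20919206, -0.01127785, -0.97780954]]), 't': array([-0.03355618,  0.55385474,  1.0934338 ])}
side {'fx': 472.6749499671366, 'fy': 472.6749499671366, 'cx': 280.9593784067094, 'cy': 198.06729993347219, 'R': array([[ 0.83101991, -0.55597962,  0.01710479],
       [-0.3240173 , -0.50884382, -0.79755298],
       [ 0.45212687,  0.65724016, -0.60300636]]), 't': array([-0.49492692,  0.2020504 ,  1.01890419])}
```

View pics/top0.png

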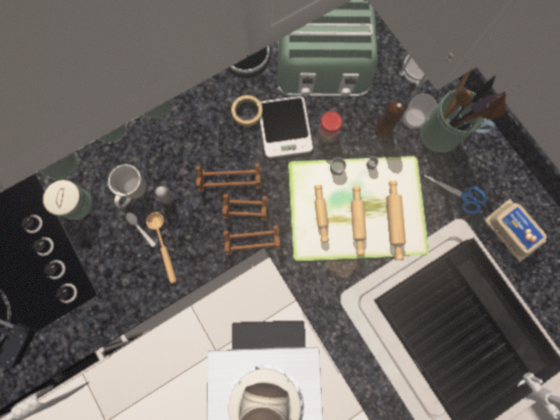

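View pics/side0.png

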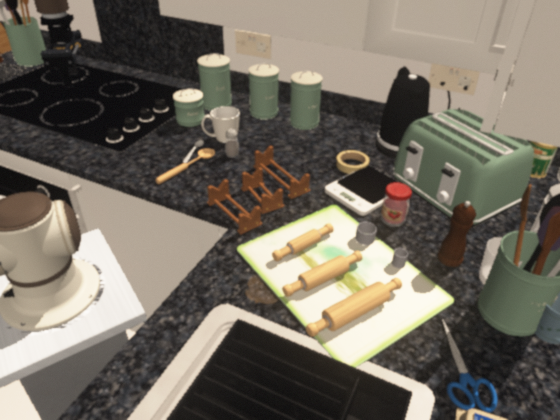

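```bash
cat > h.py <<'E'
import numpy as np, cv2
from rig import bot, imaging
def proj(k,X):
    p=np.atleast_2d(X)@k["R"].T+k["t"]
    return np.c_[k["fx"]*p[:,0]/p[:,2]+k["cx"],k["fy"]*p[:,1]/p[:,2]+k["cy"]]
def ray(k,uv,z):
    """world point at height z seen at pixel uv"""
    d=np.array([(uv[0]-k["cx"])/k["fx"],(uv[1]-k["cy"])/k["fy"],1.])@k["R"]
    o=-k["R"].T@k["t"]
    return o+d*(z-o[2])/d[2]
def axis(region):
    p=np.argwhere(region)[:,::-1].astype(float); c=p.mean(0)
    w,v=np.linalg.eigh(np.cov((p-c).T)); return c,v[:,1],p
E
python3 - <<'E'
from h import *
for c in("top","side"):
    imaging.camera(c); k=imaging.calibration(c)
    for n,z in [("pin_short",.024),("pin_middle",.027),("pin_long",.030),("cradle_short",.04),("cradle_middle",.04),("cradle_long",.04),("wooden_spoon",.005),("salt_shaker",.05)]:
        for d in imaging.silhouettes(c,n)[:3]:
            m,v,p=axis(d["region"]); t=(p-m)@v
            a=ray(k,m+v*t.min(),z);b=ray(k,m+v*t.max(),z)
            print(c,n,round(d["confidence"],2),d["rect"],len(p),"a",a[:2].round(3),"b",b[:2].round(3),"L",round(np.linalg.norm(a-b),3),"mid",((a+b)/2)[:2].round(4))
E
```

```text
top pin_short 0.67 [314.9, 182.8, 326.6, 242.7] 527 a [ 0.628 -0.18 ] b [ 0.452 -0.192] L 0.177 mid [ 0.5402 -0.1859]
top pin_middle 0.69 [352.4, 185.1, 365.7, 259.1] 797 a [ 0.62  -0.298] b [ 0.41  -0.292] L 0.21 mid [ 0.5152 -0.2948]
top pin_long 0.97 [389.8, 181.3, 406.5, 259.9] 1068 a [ 0.632 -0.408] b [ 0.392 -0.406] L 0.24 mid [ 0.5121 -0.407 ]
top pin_long 0.2 [226.5, 229.3, 281.6, 253.3] 566 a [ 0.468 -0.06 ] b [0.458 0.105] L 0.165 mid [0.463  0.0226]
top cradle_short 0.81 [224.1, 193.5, 267.7, 219.7] 421 a [ 0.554 -0.023] b [0.567 0.109] L 0.132 mid [0.5604 0.0429]
top cradle_middle 0.96 [226.1, 227.0, 279.2, 253.0] 499 a [ 0.464 -0.057] b [0.457 0.105] L 0.162 mid [0.4602 0.0243]
top cradle_long 0.94 [196.1, 162.5, 263.7, 193.9] 664 a [ 0.651 -0.01 ] b [0.651 0.189] L 0.199 mid [0.651  0.0891]
top cradle_long 0.2 [389.7, 181.7, 406.9, 258.9] 918 a [ 0.626 -0.405] b [ 0.392 -0.402] L 0.234 mid [ 0.5088 -0.4034]
top wooden_spoon 0.66 [145.4, 212.9, 174.8, 282.7] 452 a [0.557 0.327] b [0.348 0.256] L 0.22 mid [0.4525 0.2916]
side pin_short 0.91 [269.9, 223.8, 332.2, 261.5] 78
[... 661 characters left out ...]
cradle_short 0.7 [242.6, 169.4, 284.9, 215.5] 823 a [ 0.546 -0.066] b [0.545 0.117] L 0.184 mid [0.5453 0.0255]
side cradle_middle 0.89 [204.5, 180.3, 259.2, 237.8] 1054 a [ 0.457 -0.099] b [0.438 0.119] L 0.219 mid [0.4476 0.0101]
side cradle_middle 0.64 [241.0, 169.0, 284.2, 216.4] 778 a [0.554 0.122] b [ 0.54  -0.068] L 0.191 mid [0.5467 0.0271]
side cradle_long 0.91 [252.9, 148.3, 311.1, 197.6] 728 a [ 0.641 -0.05 ] b [0.633 0.199] L 0.249 mid [0.6371 0.0744]
side wooden_spoon 0.81 [154.7, 149.6, 214.7, 186.5] 357 a [0.558 0.335] b [0.343 0.261] L 0.228 mid [0.4507 0.298 ]
side salt_shaker 0.57 [240.0, 165.4, 283.8, 216.6] 808 a [0.549 0.111] b [ 0.529 -0.079] L 0.191 mid [0.5391 0.0158]
```

The top picture shows the pins upright near columns 321, 358 and 397, on the board. The cradles lie horizontally: long at (229,178), short at (246,207) and middle at (252,241). The spoon and the shaker are at the left of them. The side picture agrees. Next I fit the cradle models to their masks in both views and check the overlay.

```bash
cat >> h.py <<'E'
from scipy.optimize import minimize
def W(P,pose):
    x,y,a=pose; c,s=np.cos(a),np.sin(a); P=np.asarray(P,float)
    return np.c_[x+c*P[:,0]-s*P[:,1],y+s*P[:,0]+c*P[:,1],P[:,2]]
INN={"short":.102,"middle":.134,"long":.166}
def saddle(i,sg):
    y0=sg*i/2;y1=sg*(i/2+.012)
    prof=[(-.03,0),(.03,0),(.03,.056),(.02,.056),(0,.036),(-.02,.056),(-.03,.056)]
    return [[(x,y,z) for x,z in prof] for y in(y0,y1)]
E
cat > fit.py <<'E'
from h import *
ims={c:imaging.camera(c) for c in("top","side")}; K={c:imaging.calibration(c) for c in ims}
S=4
def wts(g,n):  # brown map
    return g
def render(k,pose,i):
    m=np.zeros((420*S,560*S),np.uint8)
    def poly(P):
        cv2.fillPoly(m,[np.round(proj(k,W(P,pose))*S+S/2).astype(int)],1)
    for sg in(-1,1):
        A,B=saddle(i,sg)
        poly(A);poly(B)
        for j in range(7):
            poly([A[j],A[(j+1)%7],B[(j+1)%7],B[j]])
    return cv2.resize(m.astype(np.float32),(560,420),interpolation=cv2.INTER_AREA)
def brown(im):
    h=cv2.cvtColor(im,cv2.COLOR_RGB2HSV).astype(int)
    return ((h[...,0]<16)&(h[...,1]>85)&(h[...,2]>45)).astype(np.float32)
out={c:cv2.resize(im,None,fx=S,fy=S,interpolation=cv2.INTER_CUBIC) for c,im in ims.items()}
for n,g in {"long":(.648,.087),"short":(.555,.04),"middle":(.457,.024)}.items():
    tgt={}
    for c in ims:
        p=proj(K[c],[[*g,.03]])[0].astype(int); w=np.zeros((420,560),np.float32); w[p[1]-38:p[1]+38,p[0]-45:p[0]+45]=1
        d=imaging.silhouettes(c,"cradle_"+n)[0]["region"].astype(np.uint8)
        tgt[c]=brown(ims[c])*w*cv2.dilate(d,np.ones((5,5)))
    def cost(v,cs):
        r=0
        for c in cs:
            a=render(K[c],(v[0]/100,v[1]/100,v[2]/10),INN[n]); b=tgt[c]
            r+=1-np.minimum(a,b).sum()/a.sum()   # model saddles should be brown
        return r
    for cs in (["top"],["side"],["top","side"]):
        best=min((minimize(cost,[g[0]*100,g[1]*100,a],args=(cs,),method="Nelder-Mead",options=dict(initial_simplex=[[g[0]*100+dx,g[1]*100+dy,a+da] for dx,dy,da in((0,0,0),(1,0,0),(0,1,0),(0,0,.8))],xatol=.01,fatol=1e-4)) for a in(-.5,0,.6)),key=lambda r:r.fun)
        v=best.x; pose=(v[0]/100,v[1]/100,v[2]/10); print(n,cs,np.round(pose,4),round(best.fun,3))
    for c in ims:
        for sg in(-1,1):
            for P in saddle(INN[n],sg): cv2.polylines(out[c],[np.round(proj(K[c],W(P,pose))*S+S/2).astype(int)],True,(0,255,0),1)
cv2.imwrite("pics/ov.png",np.hstack([out["top"][155*S:260*S,190*S:285*S],out["side"][140*S:245*S,200*S:305*S]])[:,:800,::-1])
E
python3 fit.py
```

```text
long ['top'] [0.6561 0.0909 0.0181] 0.034
long ['side'] [0.6559 0.0928 0.0109] 0.008
long ['top', 'side'] [0.6554 0.0916 0.014 ] 0.048
short ['top'] [ 0.5633  0.0433 -0.0828] 0.013
short ['side'] [ 0.5606  0.0447 -0.0896] 0.006
short ['top', 'side'] [ 0.5614  0.0435 -0.0895] 0.03
middle ['top'] [0.4637 0.0239 0.0671] 0.018
middle ['side'] [0.4618 0.0247 0.0762] 0.007
middle ['top', 'side'] [0.4626 0.0239 0.0712] 0.033
```

View pics/ov.png

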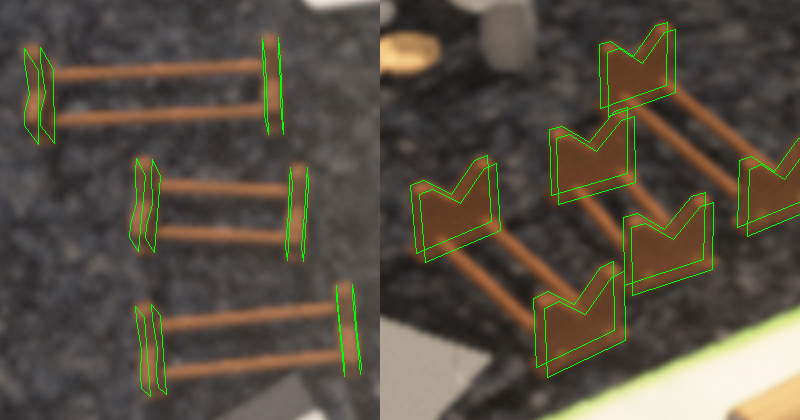

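The model outlines sit on the cradles in both views: saddles of long at about (40,95) and (272,85) in the crop, of short at (145,205) and (297,213), and of middle at (150,350) and (348,330). The two cameras agree within 3 mm. I fit the pins the same way, so that any calibration bias is shared.

```bash
cat >> h.py <<'E'
PIN={"short":(.084,.017,.024),"middle":(.116,.020,.027),"long":(.148,.023,.030)}
CR={"long":(.6554,.0916,.014),"short":(.5614,.0435,-.0895),"middle":(.4626,.0239,.0712)}
def rpin(k,n,pose,z,S=4):
    L,r,_=PIN[n]; m=np.zeros((420*S,560*S),np.uint8); th=np.linspace(0,2*np.pi,25)
    h=L/2
    for a,b,q in((-h,h,r),(-h-.03,h+.03,.01),(h+.03,h+.046,.013),(-h-.046,-h-.03,.013)):
        P=[(q*np.cos(t),y,z+q*np.sin(t)) for y in(a,b) for t in th]
        u=np.round(proj(k,W(P,pose))*S+S/2).astype(np.int32)
        cv2.fillPoly(m,[cv2.convexHull(u)],1)
    return cv2.resize(m.astype(np.float32),(560,420),interpolation=cv2.INTER_AREA)
def fitpin(n,g,z,cs=("top","side"),near=.05):
    """pose (x,y,a): pin axis = local y, world angle 90deg+a; masks chosen nearest the guess"""
    T=[]
    for c in cs:
        k=imaging.calibration(c); imaging.camera(c)
        ds=[d for d in imaging.silhouettes(c,"pin_"+n)]
        ds=[d for d in ds if np.linalg.norm(ray(k,axis(d["region"])[0],z)[:2]-g[:2])<near]
        if ds: T.append((k,ds[0]["region"].astype(np.float32)))
    def cost(v):
        r=0
        for k,b in T:
            a=rpin(k,n,(v[0]/100,v[1]/100,v[2]/10),z); r+=1-np.minimum(a,b).sum()/np.maximum(a,b).sum()
        return r/len(T)
    g=np.array([g[0]*100,g[1]*100,g[2]*10])
    r=minimize(cost,g,method="Nelder-Mead",options=dict(initial_simplex=g+np.array([[0,0,0],[1,0,0],[0,1,0],[0,0,.8]]),xatol=.01,fatol=1e-4))
    return r.x/[100,100,10],r.fun,len(T)
def go(x,y,z,psi):
    """turn (wz units) then shift (tool units, after the turn)"""
    s=bot.get_state(); R=s["tcp_rot"]; p=s["position"]
    cur=np.arctan2(R[1,0],R[0,0]); d=psi-cur
    c,si=np.cos(psi),np.sin(psi); Rn=np.c_[[c,si,0],[si,-c,0],[0,0,-1]]
    print("pos",p.round(4),"psi",round(cur,3),"turn",round(-d/(np.pi/2),3),"shift",(Rn.T@(np.array([x,y,z])-p)/.25).round(3))
E
python3 - <<'E'
from h import *
for n,g in (("short",(.538,-.185,-1.50)),("middle",(.513,-.294,-1.6)),("long",(.511,-.4055,-1.57))):
    for cs in(("top",),("side",),("top","side")):
        v,f,m=fitpin(n,g,PIN[n][2],cs); print(n,cs,v.round(4),round(f,3),m)
    go(v[0],v[1],.25,v[2]+np.pi/2)
E
```

```text
short ('top',) [ 0.5401 -0.1852 -1.498 ] 0.117 1
short ('side',) [ 0.5346 -0.1841 -1.5066] 0.094 1
short ('top', 'side') [ 0.5373 -0.1853 -1.5045] 0.144 2
pos [0.2444 0.5752 0.4048] psi -0.402 turn -0.298 shift [0.968 3.113 0.619]
middle ('top',) [ 0.5142 -0.2944 -1.5902] 0.074 1
middle ('side',) [ 0.5113 -0.2924 -1.5744] 0.072 1
middle ('top', 'side') [ 0.513  -0.2932 -1.5777] 0.102 2
pos [0.2444 0.5752 0.4047] psi -0.402 turn -0.251 shift [1.098 3.466 0.619]
long ('top',) [ 0.51   -0.405  -1.5831] 0.066 1
long ('side',) [ 0.5091 -0.4031 -1.5822] 0.063 1
long ('top', 'side') [ 0.5097 -0.4044 -1.5772] 0.078 2
pos [0.2444 0.5752 0.4048] psi -0.402 turn -0.252 shift [1.086 3.911 0.619]
```

```bash
python3 -m creep '[{"wz":-0.1},{"wz":-0.1},{"wz":-0.098},{"tx":0.069,"ty":0.222},{"tx":0.069,"ty":0.222},{"tx":0.069,"ty":0.222},{"tx":0.069,"ty":0.222},{"tx":0.069,"ty":0.222}]' 0.65 15
python3 -m creep '[{"tx":0.069,"ty":0.222},{"tx":0.069,"ty":0.222},{"tx":0.069,"ty":0.222},{"tx":0.069,"ty":0.222},{"tx":0.069,"ty":0.222},{"tx":0.069,"ty":0.222},{"tx":0.069,"ty":0.222},{"tx":0.069,"ty":0.222}]'
python3 - <<'E'
from h import *
go(.5373,-.1848,.193,-1.5045+np.pi/2)
E
```

```text
pos [0.2444 0.5752 0.4048] psi -0.402 turn -0.298 shift [0.968 3.111 0.847]invalid input
invalid input
```

```bash
python3 -m creep '[{"tx":0,"ty":0,"tz":0,"wx":0,"wy":0,"wz":-0.1}]' 0.65 15; python3 -m creep --help | head -20; python3 -m creep '[{"wz":-0.1}]'
```

```text
time_s: 2.72
position: [0.2444, 0.5752, 0.4047]
tcp_rot: [[0.971, -0.238, -0.0], [-0.238, -0.971, 0.0], [-0.0, -0.0, -1.0]]
force: [-0.7, -0.6, 0.5]
opening: 0.0821
grasp_force: 0.0invalid input: not JSON, or not a number
invalid input
```

```bash
python3 -m creep '[{"tx":0,"ty":0,"tz":0,"wx":0,"wy":0,"wz":-0.1},{"tx":0,"ty":0,"tz":0,"wx":0,"wy":0,"wz":-0.097},{"tx":0.069,"ty":0.222,"tz":0,"wx":0,"wy":0,"wz":0},{"tx":0.069,"ty":0.222,"tz":0,"wx":0,"wy":0,"wz":0},{"tx":0.069,"ty":0.222,"tz":0,"wx":0,"wy":0,"wz":0},{"tx":0.069,"ty":0.222,"tz":0,"wx":0,"wy":0,"wz":0},{"tx":0.069,"ty":0.222,"tz":0,"wx":0,"wy":0,"wz":0},{"tx":0.069,"ty":0.222,"tz":0,"wx":0,"wy":0,"wz":0}]' 0.65 15
python3 -m creep '[{"tx":0.069,"ty":0.222,"tz":0,"wx":0,"wy":0,"wz":0},{"tx":0.069,"ty":0.222,"tz":0,"wx":0,"wy":0,"wz":0},{"tx":0.069,"ty":0.222,"tz":0,"wx":0,"wy":0,"wz":0},{"tx":0.069,"ty":0.222,"tz":0,"wx":0,"wy":0,"wz":0},{"tx":0.069,"ty":0.222,"tz":0,"wx":0,"wy":0,"wz":0},{"tx":0.069,"ty":0.222,"tz":0,"wx":0,"wy":0,"wz":0},{"tx":0.069,"ty":0.222,"tz":0,"wx":0,"wy":0,"wz":0},{"tx":0.069,"ty":0.222,"tz":0,"wx":0,"wy":0,"wz":0}]'
python3 - <<'E'
from h import *
go(.5373,-.1848,.193,-1.5045+np.pi/2)
E
```

```text
time_s: 3.72
position: [0.3695, 0.2478, 0.4052]
tcp_rot: [[0.998, 0.065, 0.001], [0.065, -0.998, 0.001], [0.001, -0.001, -1.0]]
force: [0.6, -0.1, -0.5]
opening: 0.0563
grasp_force: 0.0
time_s: 4.72
position: [0.5361, -0.1865, 0.405]
tcp_rot: [[0.998, 0.065, 0.001], [0.065, -0.998, -0.0], [0.001, 0.0, -1.0]]
force: [1.1, 1.6, 0.7]
opening: 0.0567
grasp_force: 0.0
pos [ 0.5361 -0.1865  0.405 ] psi 0.065 turn -0.001 shift [ 0.005 -0.006  0.848]
```

```bash
python3 -m creep '[{"tx":0.005,"ty":-0.006,"tz":0.2,"wx":0,"wy":0,"wz":0},{"tx":0,"ty":0,"tz":0.2,"wx":0,"wy":0,"wz":0},{"tx":0,"ty":0,"tz":0.2,"wx":0,"wy":0,"wz":0},{"tx":0,"ty":0,"tz":0.14,"wx":0,"wy":0,"wz":0},{"tx":0,"ty":0,"tz":0.06,"wx":0,"wy":0,"wz":0},{"tx":0,"ty":0,"tz":0.048,"wx":0,"wy":0,"wz":0},{"tx":0,"ty":0,"tz":0,"wx":0,"wy":0,"wz":0}]'
python3 -m creep '[{"tx":0,"ty":0,"tz":0,"wx":0,"wy":0,"wz":0},{"tx":0,"ty":0,"tz":0,"wx":0,"wy":0,"wz":0},{"tx":0,"ty":0,"tz":0,"wx":0,"wy":0,"wz":0},{"tx":0,"ty":0,"tz":0,"wx":0,"wy":0,"wz":0}]' 0.2 15
```

```text
time_s: 5.6
position: [0.537, -0.183, 0.1929]
tcp_rot: [[0.998, 0.065, 0.0], [0.065, -0.998, -0.0], [0.0, 0.0, -1.0]]
force: [-0.3, -0.1, 0.3]
opening: 0.0565
grasp_force: 0.0
time_s: 6.1
position: [0.537, -0.183, 0.1934]
tcp_rot: [[0.998, 0.065, 0.001], [0.065, -0.998, -0.0], [0.001, 0.0, -1.0]]
force: [-0.2, -0.2, 2.0]
opening: 0.0336
grasp_force: 15.0
```

```bash
python3 -m creep '[{"tx":0,"ty":0,"tz":-0.12,"wx":0,"wy":0,"wz":0},{"tx":0,"ty":0,"tz":-0.2,"wx":0,"wy":0,"wz":0},{"tx":0,"ty":0,"tz":-0.2,"wx":0,"wy":0,"wz":0},{"tx":0,"ty":0,"tz":-0.12,"wx":0,"wy":0,"wz":0.08},{"tx":0,"ty":0,"tz":0,"wx":0,"wy":0,"wz":0.11},{"tx":0,"ty":0,"tz":0,"wx":0,"wy":0,"wz":0.11},{"tx":0,"ty":0,"tz":0,"wx":0,"wy":0,"wz":0.11},{"tx":0,"ty":0,"tz":0,"wx":0,"wy":0,"wz":0.11}]'
python3 -m creep '[{"tx":0,"ty":0,"tz":0,"wx":0,"wy":0,"wz":0.11},{"tx":0,"ty":0,"tz":0,"wx":0,"wy":0,"wz":0.11},{"tx":0,"ty":0,"tz":0,"wx":0,"wy":0,"wz":0.11},{"tx":0,"ty":0,"tz":0,"wx":0,"wy":0,"wz":0.11},{"tx":0,"ty":0,"tz":0,"wx":0,"wy":0,"wz":0.11},{"tx":0,"ty":0,"tz":0,"wx":0,"wy":0,"wz":0.03},{"tx":0,"ty":0,"tz":0,"wx":0,"wy":0,"wz":0}]'
python3 - <<'E'
from h import *
go(.5614,.0435,.222,-.0895-np.pi/2)
E
```

```text
time_s: 7.1
position: [0.5365, -0.1829, 0.3523]
tcp_rot: [[0.726, -0.688, -0.001], [-0.688, -0.726, 0.0], [-0.001, 0.0, -1.0]]
force: [-0.3, -0.6, -0.3]
opening: 0.0336
grasp_force: 15.0
time_s: 7.98
position: [0.5365, -0.1829, 0.3523]
tcp_rot: [[-0.092, -0.996, -0.001], [-0.996, 0.092, 0.0], [-0.0, 0.001, -1.0]]
force: [-0.2, -1.0, -1.5]
opening: 0.0336
grasp_force: 15.0
pos [ 0.5365 -0.1829  0.3523] psi -1.663 turn -0.002 shift [-0.911 -0.018  0.521]
```

```bash
python3 -m creep '[{"tx":-0.18,"ty":-0.018,"tz":0,"wx":0,"wy":0,"wz":0},{"tx":-0.22,"ty":0,"tz":0,"wx":0,"wy":0,"wz":0},{"tx":-0.22,"ty":0,"tz":0,"wx":0,"wy":0,"wz":0},{"tx":-0.18,"ty":0,"tz":0,"wx":0,"wy":0,"wz":0},{"tx":-0.111,"ty":0,"tz":0,"wx":0,"wy":0,"wz":0},{"tx":0,"ty":0,"tz":0.1,"wx":0,"wy":0,"wz":0},{"tx":0,"ty":0,"tz":0.1,"wx":0,"wy":0,"wz":0},{"tx":0,"ty":0,"tz":0,"wx":0,"wy":0,"wz":0}]'
python3 - <<'E'
from h import *
go(.5614,.0435,.222,-.0895-np.pi/2)
z=bot.get_state()["position"][2]-.169
for cs in(("side",),("top",)):
  try: v,f,m=fitpin("short",(.5614,.0435,-.0895),z,cs); print(cs,v.round(4),f,m)
  except Exception as e: print(cs,e)
cv2.imwrite("pics/s1.png",imaging.camera("side")[90:290,160:400][:,:,::-1].repeat(3,0).repeat(3,1))
E
```

```text
time_s: 8.98
position: [0.5615, 0.0433, 0.3007]
tcp_rot: [[-0.092, -0.996, -0.005], [-0.996, 0.092, -0.001], [0.002, 0.005, -1.0]]
force: [-0.5, -0.3, -1.1]
opening: 0.0333
grasp_force: 15.0
pos [0.5615 0.0433 0.3007] psi -1.663 turn -0.001 shift [-0.001  0.     0.315]
('side',) [ 0.5576  0.0431 -0.1098] 0.4085482954978943 1
('top',) [ 0.5654  0.0422 -0.074 ] 0.6101397275924683 1
```

View pics/s1.png

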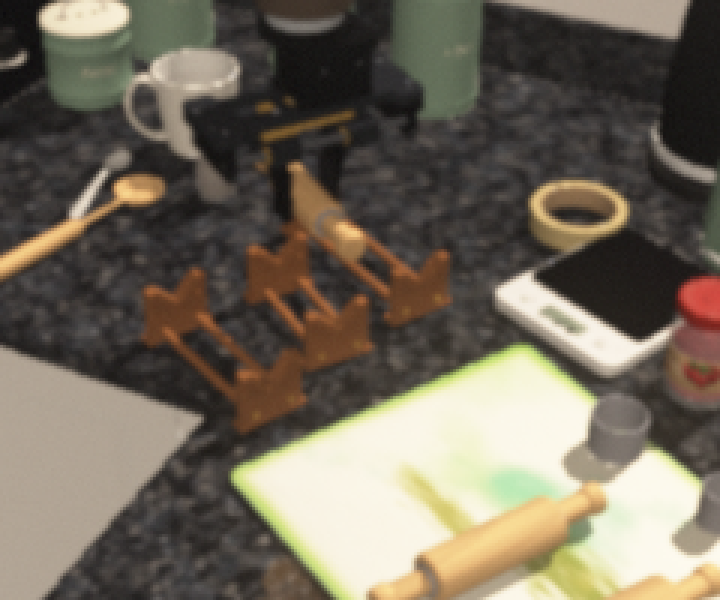

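The crop shows the pin level in the gripper, knob at (350,240), lined up above the short cradle, whose saddles are at (278,268) and (335,330). I lower it.

```bash
python3 -m creep '[{"tx":0,"ty":0,"tz":0.12,"wx":0,"wy":0,"wz":0},{"tx":0,"ty":0,"tz":0.1,"wx":0,"wy":0,"wz":0},{"tx":0,"ty":0,"tz":0.06,"wx":0,"wy":0,"wz":0},{"tx":0,"ty":0,"tz":0.035,"wx":0,"wy":0,"wz":0},{"tx":0,"ty":0,"tz":0.006,"wx":0,"wy":0,"wz":0},{"tx":0,"ty":0,"tz":0,"wx":0,"wy":0,"wz":0}]'
```

```text
time_s: 9.98
position: [0.5626, 0.0435, 0.2232]
tcp_rot: [[-0.092, -0.996, 0.001], [-0.996, 0.092, 0.0], [-0.0, -0.001, -1.0]]
force: [-0.0, 0.6, -1.7]
opening: 0.0335
grasp_force: 15.0
```

```bash
python3 -m creep '[{"tx":0,"ty":0,"tz":0.006,"wx":0,"wy":0,"wz":0},{"tx":0,"ty":0,"tz":0.006,"wx":0,"wy":0,"wz":0},{"tx":0,"ty":0,"tz":0,"wx":0,"wy":0,"wz":0}]'
python3 -m creep '[{"tx":0,"ty":0,"tz":0,"wx":0,"wy":0,"wz":0},{"tx":0,"ty":0,"tz":0,"wx":0,"wy":0,"wz":0},{"tx":0,"ty":0,"tz":0,"wx":0,"wy":0,"wz":0}]' 0.6
python3 -m creep '[{"tx":0,"ty":0,"tz":-0.06,"wx":0,"wy":0,"wz":0},{"tx":0,"ty":0,"tz":-0.1,"wx":0,"wy":0,"wz":0},{"tx":0,"ty":0,"tz":-0.2,"wx":0,"wy":0,"wz":0},{"tx":0,"ty":0,"tz":-0.2,"wx":0,"wy":0,"wz":0}]'
python3 - <<'E'
from h import *
for cs in(("side",),("top",)):
  try: v,f,m=fitpin("short",(.5614,.0435,-.0895),.05,cs); print(cs,v.round(4),f,m)
  except Exception as e: print(cs,e)
for n,g in (("middle",(.513,-.2932,-1.578)),("long",(.5097,-.4044,-1.577))):
  v,f,m=fitpin(n,g,PIN[n][2]); print(n,v.round(4),f,m); go(v[0],v[1],.35,v[2]+np.pi/2)
cv2.imwrite("pics/s2.png",imaging.camera("side")[90:290,160:400][:,:,::-1].repeat(3,0).repeat(3,1))
E
```

```text
time_s: 10.35
position: [0.5625, 0.0435, 0.22]
tcp_rot: [[-0.091, -0.996, 0.001], [-0.996, 0.091, 0.0], [-0.0, -0.001, -1.0]]
force: [-0.3, 0.9, 1.3]
opening: 0.0332
grasp_force: 15.0
time_s: 10.72
position: [0.5623, 0.0434, 0.2194]
tcp_rot: [[-0.092, -0.996, -0.0], [-0.996, 0.092, 0.0], [-0.0, 0.0, -1.0]]
force: [0.2, 0.0, -0.3]
opening: 0.0504
grasp_force: 0.0
time_s: 11.22
position: [0.5621, 0.0433, 0.362]
tcp_rot: [[-0.092, -0.996, 0.001], [-0.996, 0.092, -0.0], [0.0, -0.001, -1.0]]
force: [0.0, 0.4, 0.7]
opening: 0.0517
grasp_force: 0.0
('side',) [ 0.5592  0.0453 -0.0885] 0.09703713655471802 1
('top',) [ 0.5643  0.0401 -0.0816] 0.6272952556610107 1
middle [ 0.5116 -0.2939 -1.5847] 0.1332583725452423 2
pos [0.5619 0.0433 0.3584] psi -1.663 turn -1.05 shift [-0.182  1.351  0.033]
long [ 0.5104 -0.4045 -1.5866] 0.07331812381744385 2
pos [0.5623 0.0434 0.3587] psi -1.663 turn -1.049 shift [-0.179  1.795  0.035]
```

View pics/s2.png

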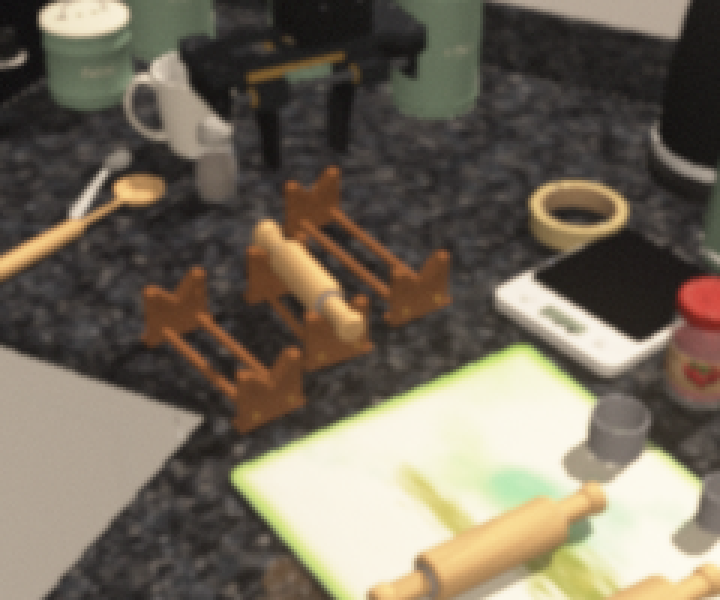

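The crop shows the short pin seated: knobs at (268,232) and (348,322), both necks down in the Vs. The side fit puts it within 2 mm and 0.001 rad of the cradle. Next is the middle pin.

```bash
python3 -m creep '[{"tx":0,"ty":0,"tz":0,"wx":0,"wy":0,"wz":-0.11},{"tx":0,"ty":0,"tz":0,"wx":0,"wy":0,"wz":-0.11},{"tx":0,"ty":0,"tz":0,"wx":0,"wy":0,"wz":-0.11},{"tx":0,"ty":0,"tz":0,"wx":0,"wy":0,"wz":-0.11},{"tx":0,"ty":0,"tz":0,"wx":0,"wy":0,"wz":-0.11},{"tx":0,"ty":0,"tz":0,"wx":0,"wy":0,"wz":-0.11},{"tx":0,"ty":0,"tz":0,"wx":0,"wy":0,"wz":-0.11},{"tx":0,"ty":0,"tz":0,"wx":0,"wy":0,"wz":-0.11}]' 0.7
python3 -m creep '[{"tx":0,"ty":0,"tz":0,"wx":0,"wy":0,"wz":-0.11},{"tx":0,"ty":0,"tz":0,"wx":0,"wy":0,"wz":-0.062},{"tx":-0.033,"ty":0.225,"tz":0,"wx":0,"wy":0,"wz":0},{"tx":-0.033,"ty":0.225,"tz":0,"wx":0,"wy":0,"wz":0},{"tx":-0.033,"ty":0.225,"tz":0,"wx":0,"wy":0,"wz":0},{"tx":-0.033,"ty":0.225,"tz":0,"wx":0,"wy":0,"wz":0},{"tx":-0.033,"ty":0.225,"tz":0,"wx":0,"wy":0,"wz":0},{"tx":-0.033,"ty":0.225,"tz":0,"wx":0,"wy":0,"wz":0}]'
python3 -m creep '[{"tx":0,"ty":0,"tz":0,"wx":0,"wy":0,"wz":0}]'
python3 - <<'E'
from h import *
go(.5127,-.2935,.193,-.010)
E
```

```text
time_s: 12.88
position: [0.5623, 0.0434, 0.3592]
tcp_rot: [[0.962, -0.272, -0.0], [-0.272, -0.962, -0.0], [-0.0, 0.0, -1.0]]
force: [0.5, 0.3, -0.5]
opening: 0.0611
grasp_force: 0.0
time_s: 13.88
position: [0.5088, -0.2953, 0.3594]
tcp_rot: [[1.0, -0.01, -0.0], [-0.01, -1.0, -0.0], [-0.0, 0.0, -1.0]]
force: [1.5, -0.7, -0.3]
opening: 0.061
grasp_force: 0.0
time_s: 14.0
position: [0.5082, -0.2969, 0.3588]
tcp_rot: [[1.0, -0.016, -0.001], [-0.016, -1.0, -0.0], [-0.001, 0.0, -1.0]]
force: [0.8, 0.5, -0.1]
opening: 0.0607
grasp_force: 0.0
pos [ 0.5082 -0.2969  0.3588] psi -0.016 turn -0.004 shift [ 0.018 -0.014  0.663]
```

```bash
python3 -m creep '[{"tx":0.018,"ty":-0.014,"tz":0.1,"wx":0,"wy":0,"wz":-0.004},{"tx":0,"ty":0,"tz":0.2,"wx":0,"wy":0,"wz":0},{"tx":0,"ty":0,"tz":0.2,"wx":0,"wy":0,"wz":0},{"tx":0,"ty":0,"tz":0.1,"wx":0,"wy":0,"wz":0},{"tx":0,"ty":0,"tz":0.061,"wx":0,"wy":0,"wz":0},{"tx":0,"ty":0,"tz":0,"wx":0,"wy":0,"wz":0},{"tx":0,"ty":0,"tz":0,"wx":0,"wy":0,"wz":0}]'
python3 -m creep '[{"tx":0,"ty":0,"tz":0,"wx":0,"wy":0,"wz":0},{"tx":0,"ty":0,"tz":0,"wx":0,"wy":0,"wz":0},{"tx":0,"ty":0,"tz":0,"wx":0,"wy":0,"wz":0},{"tx":0,"ty":0,"tz":0,"wx":0,"wy":0,"wz":0}]' 0.3 18
```

```text
time_s: 14.88
position: [0.5144, -0.2901, 0.1955]
tcp_rot: [[1.0, -0.004, 0.002], [-0.004, -1.0, -0.001], [0.002, 0.001, -1.0]]
force: [-0.8, 0.5, 1.1]
opening: 0.0611
grasp_force: 0.0
time_s: 15.38
position: [0.5138, -0.2902, 0.1948]
tcp_rot: [[1.0, -0.004, 0.001], [-0.004, -1.0, -0.0], [0.001, 0.0, -1.0]]
force: [-0.2, 0.4, 2.1]
opening: 0.0394
grasp_force: 18.0
```

```bash
python3 -m creep '[{"tx":0,"ty":0,"tz":-0.12,"wx":0,"wy":0,"wz":0},{"tx":0,"ty":0,"tz":-0.2,"wx":0,"wy":0,"wz":0},{"tx":0,"ty":0,"tz":-0.2,"wx":0,"wy":0,"wz":0},{"tx":0,"ty":0,"tz":-0.12,"wx":0,"wy":0,"wz":0.07},{"tx":0,"ty":0,"tz":0,"wx":0,"wy":0,"wz":0.11},{"tx":0,"ty":0,"tz":0,"wx":0,"wy":0,"wz":0.11},{"tx":0,"ty":0,"tz":0,"wx":0,"wy":0,"wz":0.11},{"tx":0,"ty":0,"tz":0,"wx":0,"wy":0,"wz":0.11}]'
python3 -m creep '[{"tx":0,"ty":0,"tz":0,"wx":0,"wy":0,"wz":0.11},{"tx":0,"ty":0,"tz":0,"wx":0,"wy":0,"wz":0.11},{"tx":0,"ty":0,"tz":0,"wx":0,"wy":0,"wz":0.11},{"tx":0,"ty":0,"tz":0,"wx":0,"wy":0,"wz":0.11},{"tx":0,"ty":0,"tz":0,"wx":0,"wy":0,"wz":0}]'
python3 - <<'E'
from h import *
go(.4626,.0235,.221,.0712-np.pi/2)
E
```

```text
time_s: 16.38
position: [0.5134, -0.29, 0.3537]
tcp_rot: [[0.688, -0.725, -0.001], [-0.725, -0.688, 0.001], [-0.001, 0.0, -1.0]]
force: [1.0, -0.3, -1.4]
opening: 0.0393
grasp_force: 18.0
time_s: 17.0
position: [0.5135, -0.29, 0.3537]
tcp_rot: [[0.076, -0.997, -0.001], [-0.997, -0.076, 0.001], [-0.001, 0.001, -1.0]]
force: [0.6, -0.7, -1.3]
opening: 0.0397
grasp_force: 18.0
pos [ 0.5135 -0.29    0.3537] psi -1.495 turn 0.003 shift [-1.265  0.114  0.531]
```

```bash
python3 -m creep '[{"tx":-0.165,"ty":0.019,"tz":0,"wx":0,"wy":0,"wz":0.003},{"tx":-0.22,"ty":0.019,"tz":0,"wx":0,"wy":0,"wz":0},{"tx":-0.22,"ty":0.019,"tz":0,"wx":0,"wy":0,"wz":0},{"tx":-0.22,"ty":0.019,"tz":0,"wx":0,"wy":0,"wz":0},{"tx":-0.22,"ty":0.019,"tz":0,"wx":0,"wy":0,"wz":0},{"tx":-0.22,"ty":0.019,"tz":0,"wx":0,"wy":0,"wz":0},{"tx":0,"ty":0,"tz":0.1,"wx":0,"wy":0,"wz":0},{"tx":0,"ty":0,"tz":0.1,"wx":0,"wy":0,"wz":0}]'
python3 -m creep '[{"tx":0,"ty":0,"tz":0.1,"wx":0,"wy":0,"wz":0},{"tx":0,"ty":0,"tz":0,"wx":0,"wy":0,"wz":0},{"tx":0,"ty":0,"tz":0,"wx":0,"wy":0,"wz":0}]'
python3 - <<'E'
from h import *
go(.4626,.0235,.221,.0712-np.pi/2)
E
```

```text
time_s: 18.0
position: [0.4629, 0.0244, 0.304]
tcp_rot: [[0.075, -0.997, 0.001], [-0.997, -0.075, 0.001], [-0.001, -0.001, -1.0]]
force: [0.2, 0.2, -1.0]
opening: 0.0394
grasp_force: 18.0
time_s: 18.38
position: [0.4636, 0.0235, 0.2801]
tcp_rot: [[0.071, -0.997, 0.001], [-0.997, -0.071, 0.0], [-0.0, -0.001, -1.0]]
force: [1.3, -0.3, -0.7]
opening: 0.0397
grasp_force: 18.0
pos [0.4636 0.0235 0.2801] psi -1.5 turn -0.0 shift [-0.     0.004  0.236]
```

```bash
python3 -m creep '[{"tx":0,"ty":0.003,"tz":0.1,"wx":0,"wy":0,"wz":0},{"tx":0,"ty":0,"tz":0.08,"wx":0,"wy":0,"wz":0},{"tx":0,"ty":0,"tz":0.04,"wx":0,"wy":0,"wz":0},{"tx":0,"ty":0,"tz":0.016,"wx":0,"wy":0,"wz":0},{"tx":0,"ty":0,"tz":0.006,"wx":0,"wy":0,"wz":0},{"tx":0,"ty":0,"tz":0.004,"wx":0,"wy":0,"wz":0},{"tx":0,"ty":0,"tz":0,"wx":0,"wy":0,"wz":0}]'
```

```text
time_s: 19.25
position: [0.4628, 0.0235, 0.2184]
tcp_rot: [[0.07, -0.998, 0.002], [-0.998, -0.07, 0.0], [-0.0, -0.002, -1.0]]
force: [0.6, -0.4, 0.7]
opening: 0.0395
grasp_force: 18.0
```

Then I release, rise and check. The opening of 0.65 stays clear of the neighbouring saddles.

```bash
python3 -m creep '[{"tx":0,"ty":0,"tz":0,"wx":0,"wy":0,"wz":0},{"tx":0,"ty":0,"tz":0,"wx":0,"wy":0,"wz":0},{"tx":0,"ty":0,"tz":0,"wx":0,"wy":0,"wz":0}]' 0.65
python3 -m creep '[{"tx":0,"ty":0,"tz":-0.06,"wx":0,"wy":0,"wz":0},{"tx":0,"ty":0,"tz":-0.1,"wx":0,"wy":0,"wz":0},{"tx":0,"ty":0,"tz":-0.2,"wx":0,"wy":0,"wz":0},{"tx":0,"ty":0,"tz":-0.2,"wx":0,"wy":0,"wz":0}]'
python3 - <<'E'
from h import *
for cs in(("side",),("top",)):
  try: v,f,m=fitpin("middle",CR["middle"],.05,cs); print(cs,v.round(4),f,m)
  except Exception as e: print(cs,e)
v,f,m=fitpin("long",(.5097,-.4044,-1.577),.03); print(v.round(4),f,m)
go(.510,-.4045,.35,-.011)
cv2.imwrite("pics/s3.png",imaging.camera("side")[90:290,160:400][:,:,::-1].repeat(3,0).repeat(3,1))
E
```

```text
time_s: 19.62
position: [0.4624, 0.0233, 0.2178]
tcp_rot: [[0.069, -0.998, -0.0], [-0.998, -0.069, 0.0], [-0.0, 0.0, -1.0]]
force: [0.2, -0.2, 1.3]
opening: 0.0553
grasp_force: 0.0
time_s: 20.12
position: [0.4621, 0.0232, 0.359]
tcp_rot: [[0.069, -0.998, -0.001], [-0.998, -0.069, -0.0], [0.0, 0.001, -1.0]]
force: [0.9, 0.0, -0.7]
opening: 0.0565
grasp_force: 0.0
('side',) [0.4599 0.025  0.0709] 0.08982038497924805 1
('top',) [0.4655 0.0229 0.0677] 0.5668708086013794 1
[ 0.5099 -0.4045 -1.5824] 0.09147384762763977 2
pos [0.462  0.0232 0.3563] psi -1.502 turn -0.949 shift [0.211 1.709 0.025]
```

View pics/s3.png

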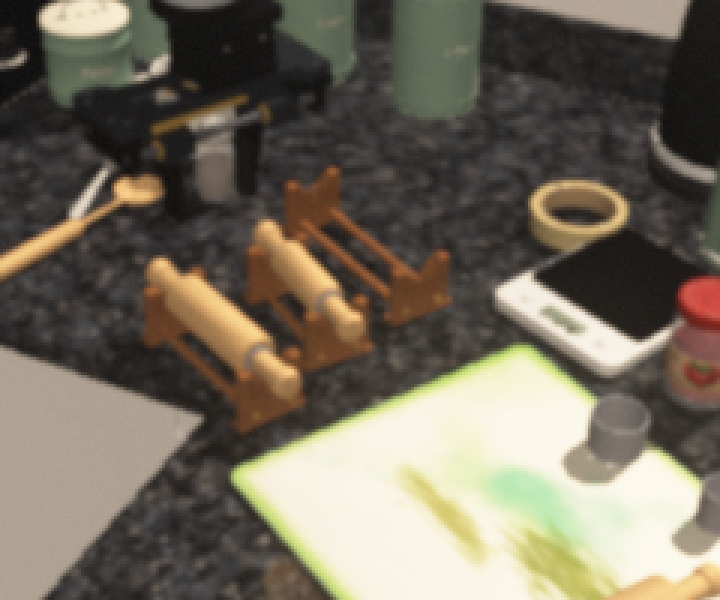

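The middle pin is seated too, knobs at (160,272) and (285,380), and the short one has not moved. Next is the long pin.

```bash
python3 -m creep '[{"tx":0,"ty":0,"tz":0,"wx":0,"wy":0,"wz":-0.11},{"tx":0,"ty":0,"tz":0,"wx":0,"wy":0,"wz":-0.11},{"tx":0,"ty":0,"tz":0,"wx":0,"wy":0,"wz":-0.11},{"tx":0,"ty":0,"tz":0,"wx":0,"wy":0,"wz":-0.11},{"tx":0,"ty":0,"tz":0,"wx":0,"wy":0,"wz":-0.11},{"tx":0,"ty":0,"tz":0,"wx":0,"wy":0,"wz":-0.11},{"tx":0,"ty":0,"tz":0,"wx":0,"wy":0,"wz":-0.11},{"tx":0,"ty":0,"tz":0,"wx":0,"wy":0,"wz":-0.11}]' 0.8
python3 -m creep '[{"tx":0,"ty":0,"tz":0,"wx":0,"wy":0,"wz":-0.069},{"tx":0.03,"ty":0.235,"tz":0,"wx":0,"wy":0,"wz":0},{"tx":0.03,"ty":0.235,"tz":0,"wx":0,"wy":0,"wz":0},{"tx":0.03,"ty":0.235,"tz":0,"wx":0,"wy":0,"wz":0},{"tx":0.03,"ty":0.235,"tz":0,"wx":0,"wy":0,"wz":0},{"tx":0.03,"ty":0.235,"tz":0,"wx":0,"wy":0,"wz":0},{"tx":0.03,"ty":0.235,"tz":0,"wx":0,"wy":0,"wz":0},{"tx":0.03,"ty":0.235,"tz":0,"wx":0,"wy":0,"wz":0}]'
python3 -m creep '[{"tx":0,"ty":0.064,"tz":0,"wx":0,"wy":0,"wz":0},{"tx":0,"ty":0,"tz":0,"wx":0,"wy":0,"wz":0},{"tx":0,"ty":0,"tz":0,"wx":0,"wy":0,"wz":0}]'
python3 - <<'E'
from h import *
go(.510,-.4045,.195,-.010)
E
```

```text
time_s: 21.58
position: [0.4624, 0.0233, 0.3568]
tcp_rot: [[0.994, -0.113, -0.002], [-0.113, -0.994, -0.001], [-0.002, 0.001, -1.0]]
force: [-0.2, -0.4, 0.2]
opening: 0.0696
grasp_force: 0.0
time_s: 22.58
position: [0.5106, -0.3905, 0.3563]
tcp_rot: [[1.0, -0.011, -0.002], [-0.011, -1.0, 0.001], [-0.002, -0.001, -1.0]]
force: [1.4, 1.1, -0.5]
opening: 0.0697
grasp_force: 0.0
time_s: 22.95
position: [0.5104, -0.4032, 0.3575]
tcp_rot: [[1.0, -0.009, -0.001], [-0.009, -1.0, 0.001], [-0.001, -0.001, -1.0]]
force: [0.2, -0.2, 0.2]
opening: 0.0696
grasp_force: 0.0
pos [ 0.5104 -0.4032  0.3575] psi -0.009 turn 0.0 shift [-0.001  0.005  0.65 ]
```

```bash
python3 -m creep '[{"tx":0,"ty":0.004,"tz":0.1,"wx":0,"wy":0,"wz":0},{"tx":0,"ty":0,"tz":0.2,"wx":0,"wy":0,"wz":0},{"tx":0,"ty":0,"tz":0.2,"wx":0,"wy":0,"wz":0},{"tx":0,"ty":0,"tz":0.1,"wx":0,"wy":0,"wz":0},{"tx":0,"ty":0,"tz":0.05,"wx":0,"wy":0,"wz":0},{"tx":0,"ty":0,"tz":0,"wx":0,"wy":0,"wz":0},{"tx":0,"ty":0,"tz":0,"wx":0,"wy":0,"wz":0}]'
python3 -m creep '[{"tx":0,"ty":0,"tz":0,"wx":0,"wy":0,"wz":0},{"tx":0,"ty":0,"tz":0,"wx":0,"wy":0,"wz":0},{"tx":0,"ty":0,"tz":0,"wx":0,"wy":0,"wz":0},{"tx":0,"ty":0,"tz":0,"wx":0,"wy":0,"wz":0}]' 0.3 22
```

```text
time_s: 23.82
position: [0.511, -0.4053, 0.1971]
tcp_rot: [[1.0, -0.01, 0.003], [-0.01, -1.0, -0.002], [0.003, 0.002, -1.0]]
force: [0.3, -0.6, 0.9]
opening: 0.0698
grasp_force: 0.0
time_s: 24.32
position: [0.5103, -0.4055, 0.1955]
tcp_rot: [[1.0, -0.011, 0.0], [-0.011, -1.0, -0.0], [0.0, 0.0, -1.0]]
force: [-0.2, 0.5, 1.4]
opening: 0.0455
grasp_force: 22.0
```

```bash
python3 -m creep '[{"tx":0,"ty":0,"tz":-0.12,"wx":0,"wy":0,"wz":0},{"tx":0,"ty":0,"tz":-0.2,"wx":0,"wy":0,"wz":0},{"tx":0,"ty":0,"tz":-0.2,"wx":0,"wy":0,"wz":0},{"tx":0,"ty":0,"tz":-0.12,"wx":0,"wy":0,"wz":0.105},{"tx":0,"ty":0,"tz":0,"wx":0,"wy":0,"wz":0.11},{"tx":0,"ty":0,"tz":0,"wx":0,"wy":0,"wz":0.11},{"tx":0,"ty":0,"tz":0,"wx":0,"wy":0,"wz":0.11},{"tx":0,"ty":0,"tz":0,"wx":0,"wy":0,"wz":0.11}]'
python3 -m creep '[{"tx":0,"ty":0,"tz":0,"wx":0,"wy":0,"wz":0.11},{"tx":0,"ty":0,"tz":0,"wx":0,"wy":0,"wz":0.11},{"tx":0,"ty":0,"tz":0,"wx":0,"wy":0,"wz":0.11},{"tx":0,"ty":0,"tz":0,"wx":0,"wy":0,"wz":0.11},{"tx":0,"ty":0,"tz":0,"wx":0,"wy":0,"wz":0}]'
python3 - <<'E'
from h import *
go(.6554,.0916,.219,.014-np.pi/2)
E
```

```text
time_s: 25.32
position: [0.51, -0.4053, 0.354]
tcp_rot: [[0.643, -0.766, -0.002], [-0.766, -0.643, 0.002], [-0.002, 0.0, -1.0]]
force: [-1.2, 0.4, -1.8]
opening: 0.0453
grasp_force: 22.0
time_s: 25.95
position: [0.5101, -0.4053, 0.3542]
tcp_rot: [[0.015, -1.0, -0.002], [-1.0, -0.015, 0.001], [-0.001, 0.002, -1.0]]
force: [-0.2, -0.3, -2.6]
opening: 0.0455
grasp_force: 22.0
pos [ 0.5101 -0.4053  0.3542] psi -1.556 turn 0.0 shift [-1.979 -0.609  0.541]
```

```bash
python3 -m creep '[{"tx":-0.13,"ty":-0.04,"tz":0,"wx":0,"wy":0,"wz":0},{"tx":-0.205,"ty":-0.063,"tz":0,"wx":0,"wy":0,"wz":0},{"tx":-0.205,"ty":-0.063,"tz":0,"wx":0,"wy":0,"wz":0},{"tx":-0.205,"ty":-0.063,"tz":0,"wx":0,"wy":0,"wz":0},{"tx":-0.205,"ty":-0.063,"tz":0,"wx":0,"wy":0,"wz":0},{"tx":-0.205,"ty":-0.063,"tz":0,"wx":0,"wy":0,"wz":0},{"tx":-0.205,"ty":-0.063,"tz":0,"wx":0,"wy":0,"wz":0},{"tx":-0.205,"ty":-0.063,"tz":0,"wx":0,"wy":0,"wz":0}]'
python3 -m creep '[{"tx":-0.205,"ty":-0.063,"tz":0,"wx":0,"wy":0,"wz":0},{"tx":-0.15,"ty":-0.045,"tz":0,"wx":0,"wy":0,"wz":0},{"tx":-0.06,"ty":-0.02,"tz":0,"wx":0,"wy":0,"wz":0},{"tx":0,"ty":0,"tz":0.1,"wx":0,"wy":0,"wz":0},{"tx":0,"ty":0,"tz":0.1,"wx":0,"wy":0,"wz":0},{"tx":0,"ty":0,"tz":0.1,"wx":0,"wy":0,"wz":0},{"tx":0,"ty":0,"tz":0,"wx":0,"wy":0,"wz":0},{"tx":0,"ty":0,"tz":0,"wx":0,"wy":0,"wz":0}]'
python3 - <<'E'
from h import *
go(.6554,.0916,.219,.014-np.pi/2)
E
```

```text
time_s: 26.95
position: [0.6257, -0.011, 0.3549]
tcp_rot: [[0.016, -1.0, -0.001], [-1.0, -0.016, 0.0], [-0.0, 0.001, -1.0]]
force: [0.9, 0.2, -3.3]
opening: 0.0457
grasp_force: 22.0
time_s: 27.95
position: [0.6566, 0.0911, 0.2813]
tcp_rot: [[0.014, -1.0, 0.002], [-1.0, -0.014, -0.0], [0.0, -0.002, -1.0]]
force: [0.9, 1.2, -1.9]
opening: 0.0455
grasp_force: 22.0
pos [0.6566 0.0911 0.2813] psi -1.557 turn -0.0 shift [-0.002  0.005  0.249]
```

```bash
python3 -m creep '[{"tx":-0.002,"ty":0.004,"tz":0.1,"wx":0,"wy":0,"wz":0},{"tx":0,"ty":0,"tz":0.08,"wx":0,"wy":0,"wz":0},{"tx":0,"ty":0,"tz":0.05,"wx":0,"wy":0,"wz":0},{"tx":0,"ty":0,"tz":0.018,"wx":0,"wy":0,"wz":0},{"tx":0,"ty":0,"tz":0.006,"wx":0,"wy":0,"wz":0},{"tx":0,"ty":0,"tz":0.004,"wx":0,"wy":0,"wz":0},{"tx":0,"ty":0,"tz":0,"wx":0,"wy":0,"wz":0},{"tx":0,"ty":0,"tz":0,"wx":0,"wy":0,"wz":0}]'
```

```text
time_s: 28.95
position: [0.6557, 0.0921, 0.2168]
tcp_rot: [[0.013, -1.0, 0.003], [-1.0, -0.013, 0.0], [-0.0, -0.003, -1.0]]
force: [0.7, -1.4, 0.8]
opening: 0.0451
grasp_force: 22.0
```

```bash
python3 -m creep '[{"tx":0,"ty":0,"tz":0,"wx":0,"wy":0,"wz":0},{"tx":0,"ty":0,"tz":0,"wx":0,"wy":0,"wz":0},{"tx":0,"ty":0,"tz":0,"wx":0,"wy":0,"wz":0}]' 0.65
python3 -m creep '[{"tx":0,"ty":0,"tz":-0.06,"wx":0,"wy":0,"wz":0},{"tx":0,"ty":0,"tz":-0.1,"wx":0,"wy":0,"wz":0},{"tx":0,"ty":0,"tz":-0.2,"wx":0,"wy":0,"wz":0},{"tx":0.2,"ty":0,"tz":-0.1,"wx":0,"wy":0,"wz":0},{"tx":0.22,"ty":0,"tz":0,"wx":0,"wy":0,"wz":0},{"tx":0.22,"ty":0,"tz":0,"wx":0,"wy":0,"wz":0},{"tx":0.22,"ty":0,"tz":0,"wx":0,"wy":0,"wz":0},{"tx":0.22,"ty":0,"tz":0,"wx":0,"wy":0,"wz":0}]'
python3 -m creep '[{"tx":0,"ty":0,"tz":0,"wx":0,"wy":0,"wz":0},{"tx":0,"ty":0,"tz":0,"wx":0,"wy":0,"wz":0}]'
python3 - <<'E'
from h import *
for n in CR:
 for cs in(("side",),("top",)):
  try: v,f,m=fitpin(n,CR[n],.05,cs); print(n,cs,v.round(4),round(f,3),(v-CR[n]).round(4))
  except Exception as e: print(n,cs,"none")
a=imaging.camera("side")[110:260,180:330]; b=imaging.camera("top")[150:300,150:300]
cv2.imwrite("pics/end.png",np.hstack([a,b])[:,:266+34,::-1].repeat(2,0).repeat(2,1))
E
```

```text
time_s: 29.32
position: [0.655, 0.0919, 0.2157]
tcp_rot: [[0.013, -1.0, -0.001], [-1.0, -0.013, -0.0], [0.0, 0.001, -1.0]]
force: [0.3, -0.5, -0.3]
opening: 0.0556
grasp_force: 0.0
time_s: 30.32
position: [0.6584, -0.1797, 0.3323]
tcp_rot: [[0.013, -1.0, 0.002], [-1.0, -0.013, -0.0], [0.0, -0.002, -1.0]]
force: [0.7, -0.3, -0.2]
opening: 0.0563
grasp_force: 0.0
time_s: 30.58
position: [0.6585, -0.1782, 0.3315]
tcp_rot: [[0.012, -1.0, 0.001], [-1.0, -0.012, 0.0], [-0.0, -0.001, -1.0]]
force: [0.1, 0.2, 0.3]
opening: 0.0564
grasp_force: 0.0
long ('side',) [0.6537 0.0938 0.0238] 0.117 [-0.0017  0.0022  0.0098]
long ('top',) [0.6593 0.096  0.0018] 0.479 [ 0.0039  0.0044 -0.0122]
short ('side',) [ 0.5592  0.0426 -0.0835] 0.097 [-0.0022 -0.0009  0.006 ]
short ('top',) none
middle ('side',) [0.4613 0.0273 0.0695] 0.071 [-0.0013  0.0034 -0.0017]
middle ('top',) none
```

View pics/end.png

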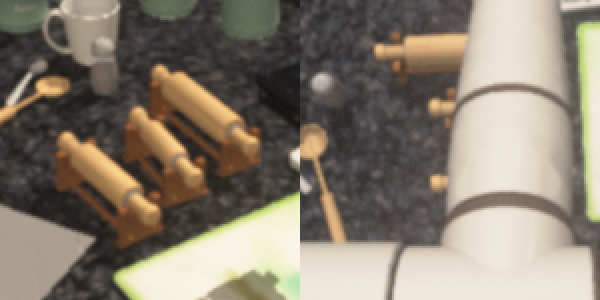

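The picture shows all three pins seated in their cradles: long with knobs at (160,72) and (250,150), short at (135,118) and (188,180), middle at (65,142) and (148,212). The spoon and shaker have not moved and the arm is clear, so I hand in.

```bash
python3 -c "
from rig import bot
print(bot.hand_in())"
```

```text
the job is handed in; nothing more can be done
None
```

All three rolling pins lie in their own cradles with both necks in the Vs, each within about 4 mm and 0.01 rad of its cradle by the side camera; the spoon and shaker were not touched, and the job was handed in at about 31 s, though the verdict was not shown to me.

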